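# Gauge a batten against a flip stop

### The arm

A 7-joint arm with a two-finger parallel gripper is mounted at the origin on a cart in front of the work surface, level with it; the furniture and walls round the work are solid. World frame = base frame: x ahead of the robot, y to its left, z up, the work surface at z = 0. Lengths are in m, angles in rad, forces in N, time in s.
With the tool pointing down it reaches from about 0.4 to 0.875 m from the base axis. Payload 4.4 kg.
Tool frame: the origin (TCP) lies on the centre line of the jaws, within the pads' length; the fingertips stand 14 mm ahead of it and the grasp point (between the pads) lies 5 mm behind it (manip.tips_ahead is the distance from the TCP to the fingertips, in m); z points along the fingers, y is the line along which they close (so a half turn about z gives the same grasp; the last joint's range is limited). The gripper opens to 85 mm and grips with 20 to 120 N. Pads are 22 mm wide; open, the fingers measure 114 mm over their backs; the gripper's body (76 mm by 85 mm) begins 54 mm behind the grasp point. The pads swing forward as they close: fully open they stand 13 mm farther back than shut.
Start: joints at [-1.294, 0.628, 0.038, 1.517, -0.027, 0.996, -0.02], TCP at [0.218, 0.612, 0.245] pointing down, gripper open.
Joint ranges: [-3.06, 3.06], [-0.37, 2.12], [-1.25, 1.32], [0.18, 2.47], [-1.1, 4.24], [0.23, 1.98], [-2.94, 2.94]. Speed limits (rad/s): [2.57, 2.57, 3.14, 3.14, 3.14, 3.14, 3.14].

### API

Orientations are given as a rotation vector (axis times angle).
In Python, from rig import manip gives the robot as it stands.
- The arm moves only by the tool jog_arm, never from a script. Its argument "moves" is one flat list of numbers, 7 for each row, row after row: the turn, a rotation vector about the tool's x, y, z as a fraction of full scale, then the shift along the tool's x, y, z as a fraction of full scale, then the finger opening in mm, from 0 to 85.4. In form: [wx, wy, wz, tx, ty, tz, hand, wx, wy, wz, tx, ty, tz, hand, ...]. A call has 1 to 8 rows; each row shifts and turns the commanded pose from where the row before left it, along the tool's axes as they then stand; what a row does not reach is not made up. Full scale, the value 1, is 0.1 m for a shift and pi rad for a turn. A row lasts 1/8 s, in which the tool goes at most 62.5 mm and 10.7 degrees, less where a joint would pass 70% of its speed; a pose out of reach is approached as far as the arm can. A call with a number of a shift or a turn outside -1 to 1 is refused whole. A call with a gripper value outside its range is refused whole. The fingers move at their own pace and stop on an object; "newtons" is the grip in N (left out, the last holds). Time passes only in rows, so rows that do not move let the fingers close. It gives the time, the measured TCP pose, the force, the opening and the grip force at its end, in the units of the state.
- manip.state(): the state, without advancing time (a new reading comes with each control period).
- manip.snapshot(name): name is "side" or "top"; returns a dict with "pixels" (384x512x3 uint8, blue, green, red), "z_map" (384x512 float32, m along the optical axis (not along the pixel's ray), 0 where there is no reading), "K" (3x3 intrinsics, pixels), "dist" ([k1, k2, p1, p2, k3] as OpenCV has them; the pictures are not rectified), "eye" and "orientation" of the camera in the world. Camera axes: x right, y up, looking along -z (the intrinsics and any distortion apply to the point x, -y, -z); pixel columns grow to the right and rows downward; lengths in m; the calibration is good to about 2 mm. A picture is of the moment at which its call begins.
- manip.hand_in(): hands the job in; it is judged then, once.
Trained networks look in a picture, given as the dict that the camera call returned (one of the last four; its "shot" number tells which), for a name from the list of things; names that differ only in an ending like _2 or _b are one class to them, and where a whole thing is asked for, a point or a joint stands for the part that bears it (a point fixed in the world has none). Each returns a list of dicts, best first, with "confidence" (0 to 1); they miss things now and then, are a little off and sometimes report something else, mostly with a low value. They report only what shows in the picture. A call takes as long as a camera call.
- manip.recognise(picture, query): "bbox" ([left, top, right, bottom] in pixels, round what is visible of it).
- manip.masks_of(picture, query): "pixels" (384x512 bool, what is visible of it) and "bbox" ([left, top, right, bottom] in pixels, round what is visible of it).
The state is a dict: "clock": time; "q": joint angles; "qd": joint speeds; "joint_efforts": joint torques, N m; "tool_pos": TCP position; "orientation": TCP orientation; "wrist_force": force on the tool from outside, world axes, zero at the start; "moment": the same for the moment, N m; "grip_width": opening from 0.0 (shut) to 1.0 (fully open); "gripper_force": force on a finger pad.
Only numpy, scipy, OpenCV 4.12 (cv2) and the standard library are available. Lean on these libraries where they do the work, as an engineer would, in place of code of your own. Each camera call takes 0.05 s, during which the arm holds its last target. There are 200 camera calls.

### The job

Flip the stop's leaf fully down onto the fence. Then bring the wooden batten along until it stands flat against the fence with its end up against the leaf, and press it gently, with about 5 N on each, against both at once for a second; pushing twice as hard would upset the setting. Finally flip the leaf back up to upright and leave the batten standing exactly where it was gauged.

Things in the scene. Friction and masses are not known exactly. Their poses are not given: they have to be found in the camera images.
- jig: Fixed plywood base board, 130 (x) x 400 (y) x 12 mm, lying on the worktop. Origin on the worktop; the board reaches from 75 mm on its -x side to 55 mm on its +x side of the origin and 200 mm to either side in y. Its y axis runs along the fence, +y towards the flip stop; z up.
- fence: Low aluminium fence strip along the back (+x) edge of the board, 20 (x) x 400 (y) x 14 mm, fixed to it. Origin at the foot of its front face, on the board's top, half-way along; its y axis runs along the fence, its front face is its plane x = 0 and looks to -x (towards the robot). The fence's top is 26 mm above the worktop.
- stop_hinge (a point): Axis of the flip stop's hinge, 62 mm above the worktop and 15 mm behind the fence's front face; the axis runs along the fence (point's y axis). A fixed dark steel clevis, 18 mm in x, 33 mm in y (46 mm at its foot, 49 mm over the pivot's heads), top 75 mm above the worktop, carries it.
- leaf (a joint): Hinge of the flip stop's leaf: 0 rad = fully down on its end stop (arm level, pointing to -x over the fence); it grows as the leaf is raised, about 1.57 = arm upright, 1.9 = raised fully, at its other end stop. Stiff friction hinge (0.13 N m, about 1.6 N at the tab): the leaf stays where it is left.
- stop_tab (a point): Thumb tab at the free end of the leaf's arm, 80 mm from the hinge axis; the arm is a flat aluminium bar 12 mm thick (along the fence), 18 mm high, and ends 15 mm beyond this point. Both flat sides of the tab are free, so it can be pinched between fingers that close along the fence, or pushed. Leaf down: 62 mm above the worktop.
- gauge_face (a point): Point on the leaf's gauge face, the flat side of the leaf that looks to -y along the fence (6 mm from the leaf's middle plane); the point's y axis is parallel to the hinge axis, so its place along the fence is the same with the leaf up or down. With the leaf down, its foot (34 mm in x, reaching 15 to 53 mm above the worktop) blocks the way along the fence, spanning 4 to 38 mm in front of the fence's front face. Rigid.
- batten_center (a point): Centre of the loose wooden batten, 30 (x) x 140 (y, its length) x 44 mm (z), 0.11 to 0.23 kg; it stands on the board, so this point is 34 mm and its top 56 mm above the worktop. It starts up to 30 mm clear of the fence and a little askew. With the fence 14 mm high, the batten's upper 30 mm can be gripped across x even when it touches the fence.
- batten_end (a point): Centre of the batten's +y end face (the end that goes against the gauge face), 70 mm from batten_center.
- batten: The same batten; origin at the centre of its underside. Friction on board, fence and leaf is considerable: each takes part of a push on the others, and the measured push rises while the batten slides along the fence, even before it meets the leaf.

How it is judged:
On the way, in this order (a step that is already met when the one before it is completed fails the run):
1. the leaf is fully down (value of joint leaf below 0.04 rad), for 0.2 s.
2. with the leaf down and the batten along the fence, the batten is pressed on the leaf (over 3 N) and on the fence (over 2 N) at once, for 0.4 s (value of joint leaf below 0.06 rad and contact force between batten and leaf above 3 N and contact force between batten and fence above 2 N and angle between the y axis of batten and the y axis of fence, either way round below 0.02 rad), for 0.4 s.
3. the leaf is flipped up again (value of joint leaf above 1.3 rad), for 0.2 s.
At the end, for the whole second after the job is handed in: The leaf is raised (over 1.3 rad), and the batten stands at rest and released on the board, along the fence within 0.025 rad and within 2 mm of touching it, its end within 2 mm of the gauge face's place along the fence (value of joint leaf above 1.3 rad and y of batten_end in the frame of gauge_face between -0.002 and 0.002 m and x of batten_center in the frame of fence between -0.017 and -0.013 m and angle between the y axis of batten and the y axis of fence, either way round below 0.025 rad and angle between batten's own z axis and vertical below 0.04 rad and height (world z) of batten_center below 0.037 m and linear speed of batten below 0.01 m/s).
It fails at once if the batten is pushed on the leaf with more than 10 N (contact force between batten and leaf above 10 N).
It fails at once if the batten is pushed on the fence with more than 12 N (contact force between batten and fence above 12 N).
It also fails if it takes over 70 s, if anything falls off the work surface, if the arm or the gripper's body presses on something with over 40 N, if the wrist force passes 120 N, or if a joint passes its speed limit or range.

## Working session

There is one attempt and no reset: what is moved stays moved. The work goes in short steps, Python scripts to look and compute and a tool call to move; the robot and the scene stay as the last step left them, time stands still between calls to the robot, and variables do not carry over. Pictures are saved under pics/ and viewed, at most 10 in all, crops included, and the job is handed in when it is done.

Besides the shell and the picture viewer there is one more tool, called after ">>>" in YAML: its name, and indented under it one key for each argument. jog_arm: Moves the arm, as the interface text tells. Its arguments: {"type":"object","properties":{"moves":{"type":"array","items":{"type":"number"}},"newtons":{"type":"number"}},"required":["moves"]}

```bash
mkdir -p pics; ls; cat > h.py <<'E'
import numpy as np, cv2
from scipy.spatial.transform import Rotation as R
from rig import manip
def pts(s,mask):
    v,u=np.nonzero(mask&(s["z_map"]>0)); z=s["z_map"][v,u]
    n=cv2.undistortPoints(np.c_[u,v].astype(np.float64)[:,None],np.array(s["K"]),np.array(s["dist"]))[:,0]
    c=np.c_[n[:,0]*z,-n[:,1]*z,-z]
    o=np.array(s["orientation"],float)
    Rm=o if o.shape==(3,3) else (R.from_rotvec(o).as_matrix() if o.size==3 else R.from_quat(o).as_matrix())
    return c@Rm.T+np.array(s["eye"])
E
python3 - <<'E'
from h import *
st=manip.state();print({k:np.round(v,3) for k,v in st.items()})
ims=[]
for n in("top","side"):
    s=manip.snapshot(n);ims.append(s["pixels"].copy());print(n,np.round(s["eye"],3),np.round(s["orientation"],3),np.array(s["K"])[0,0])
    for q in("jig","fence","leaf","stop_tab","batten","gauge_face","stop_hinge"):
        try:
            for d in manip.masks_of(s,q)[:2]:
                p=pts(s,d["pixels"]); print(q,round(d["confidence"],2),np.round(d["bbox"]),len(p),np.round(np.percentile(p,[2,50,98],axis=0),3).tolist() if len(p) else "")
                if q=="batten":
                    t=p[(p[:,2]>.05)&(p[:,2]<.062)]
                    if len(t)>20: print("  top rect",cv2.minAreaRect((t[:,:2]*1000).astype(np.float32)))
                if q in("fence",):
                    t=p[(p[:,2]>.021)&(p[:,2]<.031)]
                    if len(t)>20: print("  top rect",cv2.minAreaRect((t[:,:2]*1000).astype(np.float32)))
                if q=="jig":
                    t=p[(p[:,2]>.008)&(p[:,2]<.016)]
                    if len(t)>20: print("  top rect",cv2.minAreaRect((t[:,:2]*1000).astype(np.float32)))
        except Exception as e: print(q,e)
cv2.imwrite("pics/a.png",cv2.resize(np.vstack(ims),(450,600) if 0 else (400,600)))
E
```

```text
pics
{'clock': np.float64(0.0), 'q': array([-1.294,  0.629,  0.038,  1.518, -0.027,  0.996, -0.02 ]), 'qd': array([ 0.002,  0.001, -0.   , -0.001, -0.   , -0.001,  0.002]), 'joint_efforts': array([-0.0000e+00, -5.6341e+01,  1.2270e+00, -1.9344e+01,  1.1000e-02,
        1.0000e-02,  0.0000e+00]), 'tool_pos': array([0.218, 0.612, 0.244]), 'orientation': array([-5.360e-01, -3.095e+00,  3.000e-03]), 'wrist_force': array([-0.425,  0.317,  0.585]), 'moment': array([-0.042, -0.021, -0.002]), 'gripper_force': np.float64(0.0), 'grip_width': np.float64(0.999)}
top [0.452 0.201 0.902] [ 0.094 -0.084 -1.542] 378.3493518076099
jig 0.57 [180. 155. 356. 228.] 7637 [[0.482, -0.001, 0.008], [0.551, 0.209, 0.012], [0.631, 0.38, 0.027]]
  top rect ((559.7352294921875, 188.3577423095703), (129.9375457763672, 401.6509094238281), 8.284192085266113)
fence 0.96 [179. 158. 350. 186.] 1326 [[0.574, 0.006, 0.013], [0.611, 0.178, 0.025], [0.639, 0.386, 0.029]]
  top rect ((607.9414672851562, 195.8529052734375), (22.499801635742188, 401.35675048828125), 8.268278121948242)
leaf 0.52 [218. 153. 227. 187.] 238 [[0.
[... 1176 characters left out ...]
594, 0.29, 0.106], [0.612, 0.294, 0.154]]
stop_tab 0.92 [213. 181. 244. 218.] 574 [[0.558, 0.28, 0.075], [0.595, 0.29, 0.108], [0.613, 0.294, 0.156]]
batten 0.52 [226. 172. 243. 196.] 245 [[0.569, 0.014, 0.022], [0.588, 0.081, 0.056], [0.609, 0.146, 0.058]]
  top rect ((586.982421875, 79.29658508300781), (29.008039474487305, 140.15252685546875), 8.213912010192871)
gauge_face 0.78 [218. 175. 243. 215.] 539 [[0.558, 0.282, 0.076], [0.594, 0.29, 0.106], [0.611, 0.294, 0.155]]
stop_hinge 0.91 [212. 179. 245. 236.] 797 [[0.558, 0.274, 0.029], [0.596, 0.291, 0.097], [0.624, 0.307, 0.156]]
stop_hinge 0.68 [215. 178. 245. 216.] 596 [[0.558, 0.102, 0.012], [0.595, 0.29, 0.106], [0.613, 0.294, 0.156]]
```

View pics/a.png

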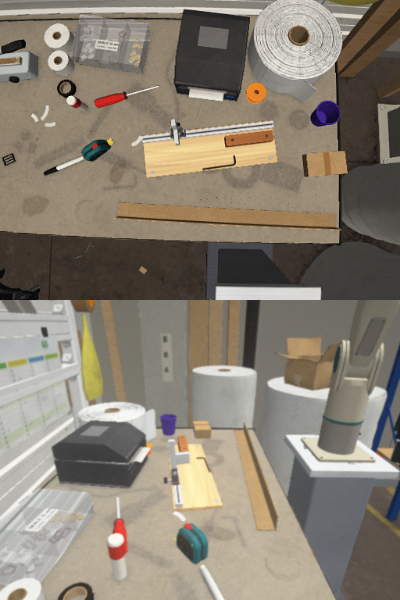

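The pictures show the jig with its fence on the far side. The batten is near the right end (top view, about 250,138) and the upright stop is at about 175,130. The gap to the fence is about 18 mm.

```bash
cat >> h.py <<'E'
A=np.radians(8.27); O=np.array([.5687,.191])
ex=np.array([np.cos(A),np.sin(A)]); ey=np.array([-np.sin(A),np.cos(A)])
def jig(p): d=np.asarray(p)[...,:2]-O; return np.stack([d@ex*1e3,d@ey*1e3,np.asarray(p)[...,2]*1e3],-1)
def world(j): j=np.asarray(j,float); return np.r_[O+ex*j[0]/1e3+ey*j[1]/1e3,j[2]/1e3]
def st():
    s=manip.state(); Rm=R.from_rotvec(s["orientation"]).as_matrix()
    f=np.array(s["wrist_force"]); print("t",round(float(s["clock"]),2),"jig",np.round(jig(s["tool_pos"]),1),"F jig",np.round([f[:2]@ex,f[:2]@ey,f[2]],2),"yaw y-axis-jig",round(np.degrees(np.arctan2(Rm[1,1],Rm[0,1])-A),2),"tilt",np.round(Rm[:,2],3),"grip",round(float(s["grip_width"])*85.4,1),round(float(s["gripper_force"]),1))
    return s,Rm
def to(j,yaw):  # total needed shift in tool axes after turning to yaw (deg of tool y in jig frame), units of full scale
    s,Rm=st(); a=np.radians(yaw)+A; y=np.array([np.cos(a),np.sin(a),0]); z=np.array([0,0,-1.]); G=np.c_[np.cross(y,z),y,z]
    print("turn",np.round(R.from_matrix(Rm.T@G).as_rotvec()/np.pi,4),"shift in goal axes",np.round(G.T@(world(j)-s["tool_pos"])*10,4),"in tool axes now",np.round(Rm.T@(world(j)-s["tool_pos"])*10,4))
E
python3 - <<'E'
from h import *
for n in("top","side"):
    s=manip.snapshot(n)
    m=s["z_map"]>0; p=jig(pts(s,m))
    pr=lambda t,l:print(n,l,len(t),np.round(np.percentile(t,[1,10,50,90,99],axis=0),1).tolist() if len(t) else"")
    near=p[(abs(p[:,0])<100)&(abs(p[:,1]-90)<60)&(p[:,2]>30)]
    pr(near[near[:,2]>120],"arm upper"); pr(near[(near[:,2]>80)&(near[:,2]<115)],"foot"); pr(near[near[:,2]<72],"clevis")
    t=p[(p[:,0]>20)&(p[:,0]<70)&(p[:,1]>-190)&(p[:,1]<40)&(p[:,2]>22)&(p[:,2]<30)&((p[:,1]>-30)|(p[:,0]>32))]; pr(t,"fence top")
    t=p[(p[:,0]>-90)&(p[:,0]<70)&(abs(p[:,1])<205)&(p[:,2]>9)&(p[:,2]<15)]; pr(t,"board")
to([50,90,200],90)
E
```

```text
top arm upper 85 [[39.1, 83.0, 120.7], [39.7, 83.4, 129.6], [45.4, 87.9, 154.1], [56.3, 93.3, 157.0], [59.6, 95.0, 158.4]]
top foot 56 [[0.6, 82.6, 85.7], [1.4, 82.7, 90.2], [23.9, 84.1, 106.2], [41.4, 93.3, 114.5], [52.8, 94.2, 114.9]]
top clevis 116 [[32.9, 65.9, 30.4], [34.6, 68.5, 31.6], [40.5, 81.3, 35.6], [65.9, 108.1, 67.8], [73.9, 110.6, 71.8]]
top fence top 723 [[31.2, -187.5, 22.5], [33.4, -165.4, 23.7], [40.4, -66.2, 25.5], [47.6, 19.8, 27.5], [50.4, 37.6, 29.0]]
top board 5980 [[-73.2, -197.6, 9.1], [-63.7, -150.6, 9.9], [-27.2, 25.7, 11.6], [22.6, 164.5, 13.5], [52.5, 195.6, 14.7]]
side arm upper 149 [[41.1, 87.0, 120.8], [43.1, 92.4, 124.2], [49.9, 94.8, 140.8], [57.7, 96.2, 156.0], [59.9, 97.5, 157.5]]
side foot 341 [[0.3, 91.5, 81.0], [6.9, 93.3, 85.8], [29.1, 94.7, 98.5], [50.8, 96.1, 111.9], [55.2, 97.2, 114.8]]
side clevis 205 [[32.5, 77.7, 30.1], [36.8, 91.7, 32.1], [46.4, 105.0, 40.4], [68.4, 110.1, 66.0], [75.0, 112.5, 71.7]]
side fence top 8 [[29.7, -8.6, 25.1], [29.9, -4.5, 25.4], [30.4, 14.6, 25.6], [30.9, 33.7, 26.4], [31.1, 38.9, 26.9]]
side board 3096 [[-74.0, -186.3, 9.6], [-63.9, -98.4, 10.9], [-25.5, 87.8, 11.9], [22.2, 185.1, 13.0], [53.4, 199.3, 13.9]]
t 0.9 jig [-286.1  467.2  245.3] F jig [ 0.26 -0.19  0.21] yaw y-axis-jig 62.09 tilt [-0.  0. -1.] grip 85.3 0.0
turn [ 0.     -0.     -0.1551] shift in goal axes [-3.3606 -3.7722  0.4532] in tool axes now [-4.7355 -1.7603  0.4527]
```

>>> jog_arm:
  moves: [0, 0, -0.0517, 0, 0, 0, 40, 0, 0, -0.0517, 0, 0, 0, 40, 0, 0, -0.0517, 0, 0, 0, 40, 0, 0, 0, -0.3, -0.34, 0, 40, 0, 0, 0, -0.3, -0.34, 0, 40, 0, 0, 0, -0.3, -0.34, 0, 40, 0, 0, 0, -0.3, -0.34, 0, 40, 0, 0, 0, -0.3, -0.34, 0, 40]
  newtons: 20

```text
clock: 1.9
tool_pos: [0.3925, 0.4646, 0.2455]
orientation: [-0.227, 3.133, 0.0]
wrist_force: [0.1, 0.7, 0.2]
grip_width: 0.471
gripper_force: 0.0
```

>>> jog_arm:
  moves: [0, 0, 0, -0.3, -0.34, 0, 40, 0, 0, 0, -0.3, -0.34, 0, 40, 0, 0, 0, -0.3, -0.34, 0, 40, 0, 0, 0, -0.3, -0.34, 0, 40, 0, 0, 0, -0.3, -0.34, 0, 40, 0, 0, 0, -0.3, -0.34, 0, 40, 0, 0, 0, 0, 0, 0, 40]

```text
clock: 2.78
tool_pos: [0.6025, 0.2844, 0.245]
orientation: [-0.215, 3.132, -0.005]
wrist_force: [-0.2, -0.1, -0.3]
grip_width: 0.467
gripper_force: 0.0
```

```bash
python3 -c "
from h import *
to([50,88.7,146],90)
print(np.round(manip.state()['q'],2))"
```

```text
t 2.77 jig [ 46.9  87.5 245. ] F jig [-0.23 -0.06 -0.28] yaw y-axis-jig 89.57 tilt [ 0.002 -0.003 -1.   ] grip 39.9 0.0
turn [-0.0011  0.0006 -0.0024] shift in goal axes [-0.0312  0.0117  0.9896] in tool axes now [-0.0294  0.0153  0.9896]
[-0.44  0.65 -0.09  1.47  0.07  1.02  1.17]
```

>>> jog_arm:
  moves: [0, 0, 0, -0.03, 0.015, 0.4, 40, 0, 0, 0, 0, 0, 0.4, 40, 0, 0, 0, 0, 0, 0.25, 40, 0, 0, 0, 0, 0, 0, 5, 0, 0, 0, 0, 0, 0, 5, 0, 0, 0, 0, 0, 0, 5, 0, 0, 0, 0, 0, 0, 5]

```text
clock: 3.65
tool_pos: [0.6004, 0.2853, 0.1386]
orientation: [0.222, -3.128, 0.014]
wrist_force: [0.6, -9.5, -11.7]
grip_width: 0.135
gripper_force: 24.9
```

```bash
python3 -c "
from h import *
st()
s=manip.snapshot('side');cv2.imwrite('pics/b.png',cv2.resize(s['pixels'][140:290,160:340],None,fx=3,fy=3))"
```

```text
t 3.65 jig [ 45.   88.8 138.6] F jig [ -0.79  -9.44 -11.71] yaw y-axis-jig 89.84 tilt [-0.005 -0.009 -1.   ] grip 11.5 24.9
```

View pics/b.png

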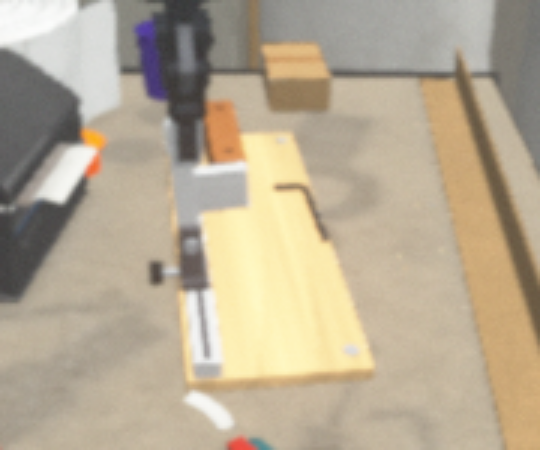

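>>> jog_arm:
  moves: [0, 0, 0, 0.148, -0.005, 0.023, 5, 0, 0, 0, 0.135, 0, 0.046, 5, 0, 0, 0, 0.124, 0, 0.069, 5, 0, 0, 0, 0.111, 0, 0.09, 5]

```text
clock: 4.2
tool_pos: [0.5543, 0.2787, 0.1221]
orientation: [-0.22, 3.127, -0.008]
wrist_force: [0.1, -13.1, 14.9]
grip_width: 0.13
gripper_force: 33.1
```

```bash
python3 -c "
from h import *
st()"
```

```text
t 4.2 jig [ -1.6  88.8 122.1] F jig [ -1.8  -12.96  14.94] yaw y-axis-jig 89.78 tilt [ 0.007 -0.004 -1.   ] grip 11.1 33.1
```

>>> jog_arm:
  moves: [0, 0, 0, 0.093, -0.008, 0.107, 5, 0, 0, 0, 0.073, 0, 0.122, 5, 0, 0, 0, 0.051, 0, 0.132, 5, 0, 0, 0, 0.028, 0, 0.14, 5, 0, 0, 0, 0.004, 0, 0.09, 5, 0, 0, 0, 0, 0, 0, 5]

```text
clock: 4.95
tool_pos: [0.5243, 0.274, 0.0588]
orientation: [0.223, -3.128, 0.012]
wrist_force: [-4.2, -9.4, 1.1]
grip_width: 0.134
gripper_force: 34.6
```

```bash
python3 -c "
from h import *
st()"
```

```text
t 4.95 jig [-32.   88.6  58.8] F jig [-5.48 -8.72  1.1 ] yaw y-axis-jig 89.89 tilt [-0.005 -0.008 -1.   ] grip 11.5 34.6
```

>>> jog_arm:
  moves: [0, 0, 0, 0, 0, 0.03, 5, 0, 0, 0, 0, 0, 0.03, 5, 0, 0, 0, 0, 0, 0, 5]

```text
clock: 5.32
tool_pos: [0.5245, 0.2741, 0.0532]
orientation: [0.223, -3.129, 0.012]
wrist_force: [-5.4, -10.9, 2.2]
grip_width: 0.14
gripper_force: 34.6
```

```bash
python3 -c "
from h import *
st()"
```

```text
t 5.33 jig [-31.8  88.6  53.2] F jig [ -6.92 -10.01   2.16] yaw y-axis-jig 89.88 tilt [-0.004 -0.008 -1.   ] grip 11.9 34.6
```

>>> jog_arm:
  moves: [0, 0, 0, 0, 0, 0, 40, 0, 0, 0, 0, 0, 0, 40, 0, 0, 0, 0, 0, -0.3, 40, 0, 0, 0, 0, 0, -0.3, 0, 0, 0, 0, 0, 0, 0, 0, 0, 0, 0, 0, 0, 0, 0]

```text
clock: 6.08
tool_pos: [0.5257, 0.2796, 0.1124]
orientation: [-0.227, 3.133, 0.001]
wrist_force: [-0.8, -0.2, -1.1]
grip_width: -0.001
gripper_force: 0.0
```

```bash
python3 -c "
from h import *
st()
s=manip.snapshot('side');cv2.imwrite('pics/c.png',cv2.resize(s['pixels'][140:290,160:340],None,fx=3,fy=3))
p=jig(pts(s,s['z_map']>0)); t=p[(p[:,1]>80)&(p[:,1]<100)&(p[:,0]>-44)&(p[:,0]<25)&(p[:,2]>45)&(p[:,2]<85)]
for a,b in((-44,-20),(-20,0),(0,25)):
  q=t[(t[:,0]>a)&(t[:,0]<b)]; print(a,len(q),np.round(np.percentile(q,[2,50,98],axis=0),1).tolist())
s=manip.snapshot('top');p=jig(pts(s,s['z_map']>0));t=p[(p[:,1]<10)&(p[:,1]>-200)&(abs(p[:,0])<45)&(p[:,2]>50)&(p[:,2]<62)]
print('batten',cv2.minAreaRect(t[:,:2].astype(np.float32)))
t=p[(p[:,1]>75)&(p[:,1]<105)&(p[:,0]>-50)&(p[:,0]<25)&(p[:,2]>60)&(p[:,2]<80)];print('arm top',len(t),np.round(np.percentile(t,[2,50,98],axis=0),1).tolist() if len(t) else '')
"
```

```text
t 6.08 jig [-29.8  93.9 112.4] F jig [-0.8  -0.08 -1.06] yaw y-axis-jig 90.03 tilt [ 0.  0. -1.] grip -0.1 0.0
-44 96 [[-43.0, 84.4, 62.8], [-31.4, 94.1, 74.2], [-20.1, 97.2, 81.4]]
-20 99 [[-19.7, 86.2, 46.4], [-8.7, 94.6, 68.8], [-1.6, 97.1, 78.0]]
0 153 [[0.2, 85.2, 45.9], [11.6, 94.4, 63.2], [23.1, 96.6, 76.0]]
batten ((1.5493898391723633, -118.21260833740234), (140.29832458496094, 30.975078582763672), 89.46995544433594)
arm top 0
```

View pics/c.png

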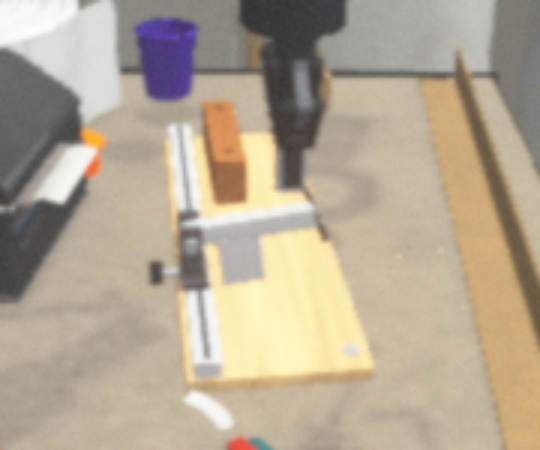

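>>> jog_arm:
  moves: [0, 0, 0, 0, -0.05, 0.12, 0, 0, 0, 0, 0, 0, 0.12, 0, 0, 0, 0, 0, 0, 0.05, 0, 0, 0, 0, 0, 0, 0.03, 0, 0, 0, 0, 0, 0, 0, 0]

```text
clock: 6.8
tool_pos: [0.5259, 0.2732, 0.0842]
orientation: [0.226, -3.132, 0.003]
wrist_force: [-9.4, -7.4, 38.4]
grip_width: 0.0
gripper_force: 19.9
```

```bash
python3 -c "
from h import *
st()
s=manip.snapshot('side')
p=jig(pts(s,s['z_map']>0)); t=p[(p[:,1]>92)&(p[:,1]<99)&(p[:,0]>-44)&(p[:,0]<25)&(p[:,2]>45)&(p[:,2]<85)]
for a,b in((-44,-20),(-20,0),(0,25)):
  q=t[(t[:,0]>a)&(t[:,0]<b)]; print(a,len(q),np.round(np.percentile(q,[2,50,98],axis=0),1).tolist())
"
```

```text
t 6.8 jig [-30.6  87.5  84.2] F jig [-10.39  -5.93  38.39] yaw y-axis-jig 89.97 tilt [-0.001 -0.002 -1.   ] grip 0.0 19.9
-44 102 [[-43.0, 92.8, 53.8], [-31.3, 94.8, 64.9], [-20.1, 98.5, 84.0]]
-20 69 [[-19.8, 92.4, 45.5], [-8.6, 94.8, 61.7], [-1.9, 97.0, 76.3]]
0 118 [[0.3, 92.7, 45.7], [11.7, 94.7, 58.1], [23.1, 97.1, 70.9]]
```

>>> jog_arm:
  moves: [0, 0, 0, 0, 0, -0.08, 0, 0, 0, 0, 0, 0, -0.4, 0, 0, 0, 0.0556, 0, 0, -0.3, 60, 0, 0, 0.0556, 0, 0, 0, 60, 0, 0, 0.0556, 0, 0, 0, 60, 0, 0, 0.0556, 0, 0, 0, 60, 0, 0, 0.0556, 0, 0, 0, 60, 0, 0, 0.0556, 0, 0, 0, 60]

```text
clock: 7.85
tool_pos: [0.5263, 0.2741, 0.1573]
orientation: [-1.379, -2.822, 0.002]
wrist_force: [-0.9, 0.3, -0.1]
grip_width: 0.705
gripper_force: 0.0
```

>>> jog_arm:
  moves: [0, 0, 0.0556, 0, 0, 0, 60, 0, 0, 0.0556, 0, 0, 0, 60, 0, 0, 0.0556, 0, 0, 0, 60, 0, 0, 0, 0, 0, 0, 60, 0, 0, 0, 0, 0, 0, 60]

```text
clock: 8.48
tool_pos: [0.5264, 0.2742, 0.1578]
orientation: [-2.053, -2.378, 0.001]
wrist_force: [1.4, -0.5, 0.6]
grip_width: 0.699
gripper_force: 0.0
```

```bash
python3 -c "
from h import *
to([1.5,-118,44],-0.5)"
```

```text
t 8.47 jig [-29.9  88.5 157.8] F jig [ 1.28 -0.71  0.59] yaw y-axis-jig 0.11 tilt [-0.001 -0.001 -1.   ] grip 59.7 0.0
turn [-0.0002  0.0001  0.0034] shift in goal axes [-2.0617  0.332   1.1382] in tool axes now [-2.0646  0.3107  1.1389]
```

>>> jog_arm:
  moves: [0, 0, 0, -0.412, 0.063, 0, 60, 0, 0, 0, -0.412, 0.063, 0, 60, 0, 0, 0, -0.412, 0.063, 0, 60, 0, 0, 0, -0.412, 0.063, 0, 60, 0, 0, 0, -0.412, 0.063, 0, 60, 0, 0, 0, 0, 0, 0.4, 60, 0, 0, 0, 0, 0, 0.4, 60, 0, 0, 0, 0, 0, 0, 60]

```text
clock: 9.48
tool_pos: [0.5848, 0.0745, 0.0758]
orientation: [-2.053, -2.372, 0.007]
wrist_force: [-0.9, -0.5, -0.0]
grip_width: 0.704
gripper_force: 0.0
```

```bash
python3 -c "
from h import *
to([1.5,-118,44],0)"
```

```text
t 9.47 jig [  -0.9 -117.6   75.8] F jig [-0.95 -0.35 -0.02] yaw y-axis-jig -0.01 tilt [-0.006 -0.    -1.   ] grip 60.1 0.0
turn [-0.002  -0.0002 -0.    ] shift in goal axes [-0.0041  0.0237  0.3182] in tool axes now [-0.0043  0.0257  0.318 ]
```

>>> jog_arm:
  moves: [0, 0, 0, 0, 0, 0.2, 60, 0, 0, 0, 0, 0, 0.115, 60, 0, 0, 0, 0, 0, 0, 60, 0, 0, 0, 0, 0, 0, 60]

```text
clock: 9.98
tool_pos: [0.5878, 0.0749, 0.0479]
orientation: [2.056, 2.374, 0.002]
wrist_force: [0.1, 0.2, 0.5]
grip_width: 0.707
gripper_force: 0.0
```

```bash
python3 -c "
from h import *
to([1.5,-118,44],0)"
```

```text
t 9.97 jig [   2.2 -117.6   47.9] F jig [0.08 0.21 0.49] yaw y-axis-jig -0.05 tilt [ 0.001  0.    -1.   ] grip 60.3 0.0
turn [ 0.0005 -0.     -0.0003] shift in goal axes [-0.004  -0.0074  0.0387] in tool axes now [-0.004  -0.0075  0.0387]
```

>>> jog_arm:
  moves: [0, 0, 0, 0, 0, 0, 20, 0, 0, 0, 0, 0, 0, 20, 0, 0, 0, 0, 0, 0, 20, 0, 0, 0, 0, 0, 0, 20]
  newtons: 25

```text
clock: 10.48
tool_pos: [0.5877, 0.0749, 0.0475]
orientation: [2.056, 2.374, 0.001]
wrist_force: [-0.4, -0.2, 6.0]
grip_width: 0.344
gripper_force: 25.6
```

```bash
python3 -c "
from h import *
st()
s=manip.snapshot('top');p=jig(pts(s,s['z_map']>0));t=p[(p[:,1]<10)&(p[:,1]>-200)&(abs(p[:,0])<45)&(p[:,2]>50)&(p[:,2]<60)]
print('batten',cv2.minAreaRect(t[:,:2].astype(np.float32)))
t=p[(p[:,0]>-40)&(p[:,0]<20)&(p[:,1]>70)&(p[:,1]<105)&(p[:,2]>60)&(p[:,2]<80)];print('arm',len(t),np.round(np.percentile(t,[2,10,50,90,98],axis=0),1).tolist())"
```

```text
t 10.47 jig [   2.1 -117.6   47.5] F jig [-0.39 -0.12  6.  ] yaw y-axis-jig -0.06 tilt [ 0.001  0.    -1.   ] grip 29.4 25.6
batten ((-0.8669548034667969, -80.9756851196289), (69.5909423828125, 35.02116012573242), 78.2978744506836)
arm 153 [[-38.8, 82.7, 65.0], [-34.0, 83.3, 68.8], [-10.1, 88.1, 70.4], [13.5, 93.3, 72.1], [18.8, 94.2, 73.9]]
```

>>> jog_arm:
  moves: [0, 0, 0, 0.05, 0.02, -0.005, 20, 0, 0, 0, 0.2, 0.02, 0, 20, 0, 0, 0, 0.25, 0.02, 0, 20, 0, 0, 0, 0.25, 0.02, 0, 20, 0, 0, 0, 0.25, 0.02, 0, 20, 0, 0, 0, 0.15, 0, 0, 20, 0, 0, 0, 0, 0, 0, 20, 0, 0, 0, 0, 0, 0, 20]

```text
clock: 11.52
tool_pos: [0.5803, 0.1924, 0.0475]
orientation: [-2.054, -2.375, -0.002]
wrist_force: [0.2, 3.4, 4.6]
grip_width: 0.346
gripper_force: 25.5
```

```bash
python3 -c "
from h import *
st()
s=manip.snapshot('top');cv2.imwrite('pics/d.png',cv2.resize(s['pixels'][130:250,160:370],None,fx=3,fy=3))
p=jig(pts(s,s['z_map']>0));t=p[(p[:,1]<80)&(p[:,1]>-100)&(abs(p[:,0])<45)&(p[:,2]>52)&(p[:,2]<60)]
print('batten',np.round(np.percentile(t,[1,50,99],axis=0),1).tolist())
s=manip.snapshot('side');p=jig(pts(s,s['z_map']>0));t=p[(p[:,1]<80)&(p[:,1]>-100)&(abs(p[:,0])<45)&(p[:,2]>32)&(p[:,2]<60)]
print('batten',np.round(np.percentile(t,[1,50,99],axis=0),1).tolist())"
```

```text
t 11.53 jig [11.7 -0.3 47.5] F jig [0.64 3.36 4.6 ] yaw y-axis-jig 0.02 tilt [-0.     0.002 -1.   ] grip 29.6 25.5
batten [[36.5, 74.2, 52.4], [36.9, 76.5, 53.9], [37.5, 78.8, 54.6]]
batten [[-16.7, -68.5, 34.0], [11.6, 7.2, 55.7], [38.0, 69.5, 58.9]]
```

View pics/d.png

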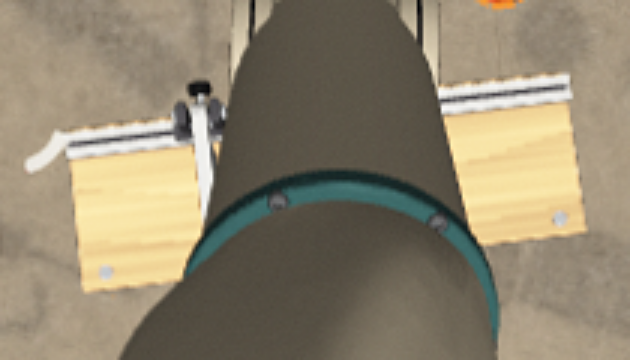

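>>> jog_arm:
  moves: [0, 0, 0, 0, 0.02, 0, 20, 0, 0, 0, 0, 0.02, 0, 20, 0, 0, 0, 0, 0, 0, 20, 0, 0, 0, 0, 0, 0, 20]

```text
clock: 12.12
tool_pos: [0.5815, 0.1911, 0.0476]
orientation: [-2.053, -2.37, 0.005]
wrist_force: [-6.2, 2.8, 12.2]
grip_width: 0.346
gripper_force: 26.4
```

```bash
python3 -c "
from h import *
st()"
```

```text
t 12.12 jig [12.7 -1.8 47.6] F jig [-5.7   3.65 12.22] yaw y-axis-jig -0.07 tilt [-0.006  0.001 -1.   ] grip 29.5 26.4
```

>>> jog_arm:
  moves: [0, 0, 0, 0, 0.01, 0, 20, 0, 0, 0, 0, 0, 0, 20, 0, 0, 0, 0, 0, 0, 20]

```text
clock: 12.5
tool_pos: [0.5816, 0.1911, 0.0476]
orientation: [-2.052, -2.369, 0.008]
wrist_force: [-8.3, 2.0, 13.7]
grip_width: 0.346
gripper_force: 26.7
```

```bash
python3 -c "
from h import *
st()"
```

```text
t 12.5 jig [12.8 -1.8 47.6] F jig [-7.93  3.21 13.66] yaw y-axis-jig -0.07 tilt [-0.008  0.001 -1.   ] grip 29.5 26.7
```

>>> jog_arm:
  moves: [0, 0, 0, 0, -0.01, -0.006, 20, 0, 0, 0, 0, 0, -0.006, 20, 0, 0, 0, 0, 0, 0, 20]

```text
clock: 12.88
tool_pos: [0.5841, 0.1894, 0.0479]
orientation: [-2.058, -2.373, 0.003]
wrist_force: [-0.4, -1.8, -0.9]
grip_width: 0.342
gripper_force: 24.8
```

```bash
python3 -c "
from h import *
st()
s=manip.snapshot('side');cv2.imwrite('pics/e.png',cv2.resize(s['pixels'][150:240,180:300],None,fx=6,fy=6,interpolation=cv2.INTER_CUBIC))"
```

```text
t 12.88 jig [15.  -3.8 47.9] F jig [-0.64 -1.69 -0.94] yaw y-axis-jig -0.14 tilt [-0.002 -0.001 -1.   ] grip 29.2 24.8
```

View pics/e.png

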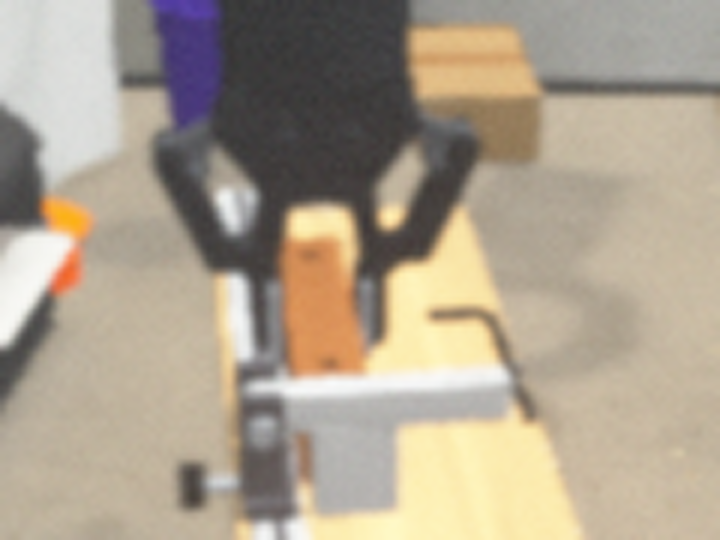

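>>> jog_arm:
  moves: [0, 0, 0, 0, 0.015, 0, 20, 0, 0, 0, 0, 0.01, 0, 20, 0, 0, 0, 0, 0, 0, 20, 0, 0, 0, 0, 0, 0, 20]

```text
clock: 13.42
tool_pos: [0.5842, 0.1898, 0.0478]
orientation: [-2.055, -2.371, 0.009]
wrist_force: [-6.5, -2.6, 1.2]
grip_width: 0.346
gripper_force: 25.2
```

```bash
python3 -c "
from h import *
st()"
```

```text
t 13.43 jig [15.2 -3.5 47.8] F jig [-6.78 -1.59  1.19] yaw y-axis-jig -0.12 tilt [-0.006 -0.002 -1.   ] grip 29.6 25.2
```

>>> jog_arm:
  moves: [0, 0, 0, 0, 0.01, 0, 20, 0, 0, 0, 0, 0, 0, 20, 0, 0, 0, 0, 0, 0, 20]

```text
clock: 13.8
tool_pos: [0.5843, 0.1897, 0.0478]
orientation: [-2.055, -2.37, 0.011]
wrist_force: [-7.1, -3.2, 3.0]
grip_width: 0.347
gripper_force: 25.4
```

```bash
python3 -c "
from h import *
st()"
```

```text
t 13.8 jig [15.2 -3.5 47.8] F jig [-7.47 -2.15  2.96] yaw y-axis-jig -0.12 tilt [-0.008 -0.002 -1.   ] grip 29.6 25.4
```

```bash
python3 -c "
from h import *
for n in ('side','top'):
  s=manip.snapshot(n);p=jig(pts(s,s['z_map']>0))
  f=lambda t,l:print(n,l,len(t),np.round(np.percentile(t,[2,25,50,75,98],axis=0),1).tolist() if len(t) else '')
  m=manip.masks_of(s,'batten')
  if m:
    b=jig(pts(s,m[0]['pixels'])); print(m[0]['confidence']); f(b[(b[:,2]>53)&(b[:,2]<60)],'batten top'); f(b[(b[:,2]<50)],'batten low')
  f(p[(p[:,1]>110)&(p[:,1]<190)&(p[:,0]>20)&(p[:,0]<60)&(p[:,2]>23.5)&(p[:,2]<29)],'fence top left')
  f(p[(p[:,1]>-190)&(p[:,1]<-70)&(p[:,0]>20)&(p[:,0]<60)&(p[:,2]>23.5)&(p[:,2]<29)],'fence top right')
  f(p[(p[:,1]>110)&(p[:,1]<190)&(p[:,0]>20)&(p[:,0]<60)&(p[:,2]>15)&(p[:,2]<22)],'fence front')
"
```

```text
0.65
side batten top 1 [[-50.4, 91.8, 54.1], [-50.4, 91.8, 54.1], [-50.4, 91.8, 54.1], [-50.4, 91.8, 54.1], [-50.4, 91.8, 54.1]]
side batten low 2779 [[-72.2, -156.2, 4.3], [-49.4, 66.8, 11.3], [-24.1, 133.8, 12.0], [13.8, 177.6, 12.8], [50.5, 199.9, 26.5]]
side fence top left 208 [[29.9, 111.7, 24.3], [34.7, 132.2, 25.5], [39.6, 151.9, 25.9], [44.8, 172.7, 26.4], [49.2, 188.5, 27.6]]
side fence top right 46 [[36.4, -188.4, 23.9], [40.5, -174.6, 25.4], [43.5, -154.5, 26.1], [46.4, -89.9, 26.6], [49.2, -72.4, 28.0]]
side fence front 4 [[49.4, 115.6, 17.3], [49.4, 140.3, 18.0], [49.4, 150.1, 19.6], [49.5, 159.8, 21.2], [49.5, 184.2, 21.9]]
top fence top left 233 [[29.4, 114.0, 23.6], [34.2, 131.3, 24.5], [38.9, 151.4, 25.5], [43.7, 168.9, 26.5], [47.8, 187.1, 28.1]]
top fence top right 290 [[29.0, -188.3, 23.6], [33.6, -167.3, 24.9], [38.5, -144.8, 25.8], [43.8, -123.0, 26.6], [48.2, -103.0, 28.3]]
top fence front 18 [[22.6, 116.6, 15.2], [28.5, 134.1, 15.7], [30.9, 141.1, 18.1], [31.2, 159.9, 21.3], [42.9, 185.1, 21.9]]
```

>>> jog_arm:
  moves: [0, 0, 0, 0, -0.015, 0, 20, 0, 0, 0, 0.04, 0, 0, 20, 0, 0, 0, 0.04, 0, 0, 20, 0, 0, 0, 0.04, 0, 0, 20, 0, 0, 0, 0, 0, 0, 20, 0, 0, 0, 0, 0, 0, 20]

```text
clock: 14.75
tool_pos: [0.5825, 0.2013, 0.0478]
orientation: [-2.056, -2.372, 0.008]
wrist_force: [-4.8, -2.3, 0.0]
grip_width: 0.347
gripper_force: 25.2
```

```bash
python3 -c "
from h import *
st()"
```

```text
t 14.75 jig [15.1  8.2 47.8] F jig [-5.03 -1.58  0.02] yaw y-axis-jig -0.12 tilt [-0.005 -0.002 -1.   ] grip 29.6 25.2
```

>>> jog_arm:
  moves: [0, 0, 0, 0.02, 0, 0, 20, 0, 0, 0, 0.015, 0, 0, 20, 0, 0, 0, 0, 0, 0, 20, 0, 0, 0, 0, 0, 0, 20]

```text
clock: 15.25
tool_pos: [0.5821, 0.2042, 0.0478]
orientation: [-2.057, -2.372, 0.009]
wrist_force: [-5.0, -4.3, 0.8]
grip_width: 0.348
gripper_force: 25.2
```

```bash
python3 -c "
from h import *
st()"
```

```text
t 15.25 jig [15.1 11.1 47.8] F jig [-5.59 -3.5   0.81] yaw y-axis-jig -0.13 tilt [-0.005 -0.003 -1.   ] grip 29.7 25.2
```

>>> jog_arm:
  moves: [0, 0, 0, 0.01, 0, 0, 20, 0, 0, 0, 0, 0, 0, 20, 0, 0, 0, 0, 0, 0, 20]

```text
clock: 15.62
tool_pos: [0.582, 0.205, 0.0478]
orientation: [-2.057, -2.372, 0.009]
wrist_force: [-4.7, -4.6, 0.4]
grip_width: 0.349
gripper_force: 25.2
```

```bash
python3 -c "
from h import *
st()"
```

```text
t 15.62 jig [15.1 11.9 47.8] F jig [-5.33 -3.9   0.39] yaw y-axis-jig -0.14 tilt [-0.005 -0.003 -1.   ] grip 29.8 25.2
```

>>> jog_arm:
  moves: [0, 0, 0, 0.01, 0, 0, 20, 0, 0, 0, 0, 0, 0, 20, 0, 0, 0, 0, 0, 0, 20]

```text
clock: 16.0
tool_pos: [0.5818, 0.2059, 0.0478]
orientation: [-2.057, -2.372, 0.009]
wrist_force: [-5.5, -5.5, 0.8]
grip_width: 0.351
gripper_force: 25.2
```

```bash
python3 -c "
from h import *
st()"
```

```text
t 16.0 jig [15.1 12.9 47.8] F jig [-6.27 -4.67  0.8 ] yaw y-axis-jig -0.14 tilt [-0.005 -0.003 -1.   ] grip 29.9 25.2
```

>>> jog_arm:
  moves: [0, 0, 0, 0.01, 0, 0, 20, 0, 0, 0, 0, 0, 0, 20, 0, 0, 0, 0, 0, 0, 20]

```text
clock: 16.38
tool_pos: [0.5818, 0.2064, 0.0478]
orientation: [-2.058, -2.372, 0.01]
wrist_force: [-4.4, -5.7, 0.4]
grip_width: 0.343
gripper_force: 25.3
```

```bash
python3 -c "
from h import *
st()"
```

```text
t 16.38 jig [15.1 13.3 47.8] F jig [-5.16 -5.01  0.43] yaw y-axis-jig -0.15 tilt [-0.005 -0.004 -1.   ] grip 29.3 25.3
```

>>> jog_arm:
  moves: [0, 0, 0, 0.01, 0, 0, 20, 0, 0, 0, 0, 0, 0, 20, 0, 0, 0, 0, 0, 0, 20]

```text
clock: 16.75
tool_pos: [0.5818, 0.2064, 0.0478]
orientation: [-2.059, -2.372, 0.011]
wrist_force: [-4.7, -7.3, 0.8]
grip_width: 0.345
gripper_force: 25.3
```

```bash
python3 -c "
from h import *
st()"
```

```text
t 16.75 jig [15.1 13.4 47.8] F jig [-5.68 -6.51  0.83] yaw y-axis-jig -0.18 tilt [-0.005 -0.005 -1.   ] grip 29.5 25.3
```

>>> jog_arm:
  moves: [0, 0, 0, 0.01, 0, 0, 20, 0, 0, 0, 0, 0, 0, 20, 0, 0, 0, 0, 0, 0, 20]

```text
clock: 17.12
tool_pos: [0.5818, 0.2064, 0.0478]
orientation: [2.059, 2.372, -0.012]
wrist_force: [-5.0, -8.7, 1.3]
grip_width: 0.347
gripper_force: 25.4
```

```bash
python3 -c "
from h import *
st()"
```

```text
t 17.12 jig [15.2 13.4 47.8] F jig [-6.23 -7.9   1.27] yaw y-axis-jig -0.2 tilt [-0.005 -0.006 -1.   ] grip 29.6 25.4
```

>>> jog_arm:
  moves: [0, 0, 0, 0.008, 0, 0, 20, 0, 0, 0, 0, 0, 0, 20, 0, 0, 0, 0, 0, 0, 20, 0, 0, 0, 0, 0, 0, 20, 0, 0, 0, 0, 0, 0, 20, 0, 0, 0, 0, 0, 0, 20, 0, 0, 0, 0, 0, 0, 20, 0, 0, 0, 0, 0, 0, 20]

```text
clock: 18.12
tool_pos: [0.5817, 0.2064, 0.0478]
orientation: [2.06, 2.371, -0.013]
wrist_force: [-5.0, -9.3, 0.7]
grip_width: 0.345
gripper_force: 25.4
```

```bash
python3 -c "
from h import *
st()"
```

```text
t 18.12 jig [15.1 13.4 47.8] F jig [-6.32 -8.53  0.7 ] yaw y-axis-jig -0.22 tilt [-0.005 -0.007 -1.   ] grip 29.4 25.4
```

>>> jog_arm:
  moves: [0, 0, 0, 0.006, 0, 0, 20, 0, 0, 0, 0, 0, 0, 20, 0, 0, 0, 0, 0, 0, 20, 0, 0, 0, 0, 0, 0, 20, 0, 0, 0, 0, 0, 0, 20, 0, 0, 0, 0, 0, 0, 20, 0, 0, 0, 0, 0, 0, 20, 0, 0, 0, 0, 0, 0, 20]

```text
clock: 19.12
tool_pos: [0.5818, 0.2064, 0.0478]
orientation: [2.06, 2.371, -0.014]
wrist_force: [-3.8, -11.5, 1.6]
grip_width: 0.344
gripper_force: 25.4
```

```bash
python3 -c "
from h import *
for i in range(3): st(); manip.snapshot('top')"
```

```text
t 19.12 jig [15.1 13.4 47.8] F jig [ -5.45 -10.86   1.62] yaw y-axis-jig -0.24 tilt [-0.005 -0.008 -1.   ] grip 29.3 25.4
t 19.18 jig [15.1 13.4 47.8] F jig [ -6.26 -10.12  -0.28] yaw y-axis-jig -0.23 tilt [-0.005 -0.007 -1.   ] grip 29.9 25.4
t 19.23 jig [15.2 13.4 47.8] F jig [-6.22 -9.5   1.13] yaw y-axis-jig -0.23 tilt [-0.005 -0.007 -1.   ] grip 29.4 25.4
```

>>> jog_arm:
  moves: [0, 0, 0, -0.015, -0.005, 0, 20, 0, 0, 0, -0.015, -0.005, 0, 20, 0, 0, 0, -0.01, 0, 0, 20, 0, 0, 0, 0, 0, 0, 20, 0, 0, 0, 0, 0, 0, 20]

```text
clock: 19.9
tool_pos: [0.5817, 0.2064, 0.0478]
orientation: [-2.058, -2.373, 0.007]
wrist_force: [-3.2, -4.2, -1.5]
grip_width: 0.345
gripper_force: 25.0
```

```bash
python3 -c "
from h import *
for i in range(3): st(); manip.snapshot('top')"
```

```text
t 19.9 jig [15.1 13.4 47.8] F jig [-3.76 -3.66 -1.48] yaw y-axis-jig -0.14 tilt [-0.003 -0.003 -1.   ] grip 29.5 25.0
t 19.95 jig [15.1 13.4 47.8] F jig [-4.28 -4.73 -2.6 ] yaw y-axis-jig -0.14 tilt [-0.003 -0.003 -1.   ] grip 29.3 25.0
t 20.0 jig [15.1 13.3 47.8] F jig [-4.03 -4.6  -2.66] yaw y-axis-jig -0.14 tilt [-0.003 -0.003 -1.   ] grip 29.5 25.0
```

>>> jog_arm:
  moves: [0, 0, 0, -0.012, -0.008, 0, 20, 0, 0, 0, 0, 0, 0, 20, 0, 0, 0, 0, 0, 0, 36, 0, 0, 0, 0, 0, 0, 50, 0, 0, 0, 0, 0, 0, 60, 0, 0, 0, 0, 0, 0, 60]

```text
clock: 20.8
tool_pos: [0.5829, 0.2076, 0.0489]
orientation: [2.056, 2.375, 0.002]
wrist_force: [-0.4, 1.1, 0.1]
grip_width: 0.695
gripper_force: 0.0
```

```bash
python3 -c "
from h import *
st()"
```

```text
t 20.8 jig [16.5 14.4 48.9] F jig [-0.22  1.18  0.1 ] yaw y-axis-jig -0.04 tilt [ 0.001  0.001 -1.   ] grip 59.4 0.0
```

>>> jog_arm:
  moves: [0, 0, 0, 0, 0, -0.3, 60, 0, 0, 0, 0, 0, -0.4, 60, 0, 0, 0, 0, 0, -0.3, 60, 0, 0, -0.0556, 0, -0.2, 0, 40, 0, 0, -0.0556, 0, -0.2, 0, 40, 0, 0, -0.0556, 0, 0, 0, 40, 0, 0, -0.0556, 0, 0, 0, 40, 0, 0, -0.0556, 0, 0, 0, 40]

```text
clock: 21.8
tool_pos: [0.5438, 0.1982, 0.1488]
orientation: [0.851, 3.024, 0.001]
wrist_force: [1.3, 0.3, -1.0]
grip_width: 0.469
gripper_force: 0.0
```

>>> jog_arm:
  moves: [0, 0, -0.0556, 0, 0, 0, 40, 0, 0, -0.0556, 0, 0, 0, 40, 0, 0, -0.0556, 0, 0, 0, 40, 0, 0, -0.0556, 0, 0, 0, 40, 0, 0, 0, 0, 0, 0, 40, 0, 0, 0, 0, 0, 0, 40]

```text
clock: 22.55
tool_pos: [0.5437, 0.198, 0.1487]
orientation: [-0.222, 3.134, 0.0]
wrist_force: [0.4, -0.3, -0.1]
grip_width: 0.467
gripper_force: 0.0
```

```bash
python3 -c "
from h import *
to([-32,88.6,100],90)"
```

```text
t 22.55 jig [-23.7  10.5 148.7] F jig [ 0.38 -0.36 -0.13] yaw y-axis-jig 89.83 tilt [ 0.  0. -1.] grip 39.9 0.0
turn [ 0.     0.    -0.001] shift in goal axes [0.0831 0.7806 0.4865] in tool axes now [0.0855 0.7803 0.4865]
```

>>> jog_arm:
  moves: [0, 0, -0.001, 0.04, 0.3, 0, 40, 0, 0, 0, 0.045, 0.3, 0, 40, 0, 0, 0, 0, 0.18, 0.2, 40, 0, 0, 0, 0, 0, 0.28, 40, 0, 0, 0, 0, 0, 0, 40, 0, 0, 0, 0, 0, 0, 40]

```text
clock: 23.3
tool_pos: [0.5243, 0.2734, 0.1005]
orientation: [0.23, -3.133, 0.001]
wrist_force: [-0.8, 0.7, 0.3]
grip_width: 0.468
gripper_force: 0.0
```

```bash
python3 -c "
from h import *
to([-32,88.6,57],90)
s=manip.snapshot('top')
p=jig(pts(s,s['z_map']>0));t=p[(p[:,1]<80)&(p[:,1]>-100)&(abs(p[:,0]-15)<30)&(p[:,2]>52)&(p[:,2]<60)]
print('batten',np.round(np.percentile(t,[1,5,50,95,99],axis=0),1).tolist())"
```

```text
t 23.3 jig [-32.1  88.  100.5] F jig [-0.74  0.78  0.32] yaw y-axis-jig 90.11 tilt [-0.    -0.001 -1.   ] grip 40.0 0.0
turn [-0.0002 -0.      0.0006] shift in goal axes [-0.0011  0.0062  0.4345] in tool axes now [-0.0012  0.0065  0.4345]
batten [[1.0, -56.4, 52.5], [2.1, -52.6, 53.1], [16.0, -9.5, 55.4], [29.2, 33.8, 57.9], [30.4, 40.0, 58.8]]
```

>>> jog_arm:
  moves: [0, 0, 0, 0, 0.005, 0.3, 40, 0, 0, 0, 0, 0, 0.13, 40, 0, 0, 0, 0, 0, 0, 40, 0, 0, 0, 0, 0, 0, 5, 0, 0, 0, 0, 0, 0, 5, 0, 0, 0, 0, 0, 0, 5, 0, 0, 0, 0, 0, 0, 5]
  newtons: 20

```text
clock: 24.22
tool_pos: [0.5246, 0.274, 0.0586]
orientation: [-0.23, 3.132, -0.0]
wrist_force: [-0.9, -1.9, 6.8]
grip_width: 0.134
gripper_force: 25.4
```

```bash
python3 -c "
from h import *
st()"
```

```text
t 24.23 jig [-31.7  88.5  58.6] F jig [-1.17 -1.77  6.78] yaw y-axis-jig 90.15 tilt [ 0.001 -0.    -1.   ] grip 11.5 25.4
```

>>> jog_arm:
  moves: [0, 0, 0, -0.011, 0, -0.133, 5, 0, 0, 0, -0.034, 0, -0.128, 5, 0, 0, 0, -0.057, 0, -0.121, 5, 0, 0, 0, -0.076, 0, -0.109, 5, 0, 0, 0, -0.094, 0, -0.094, 5, 0, 0, 0, 0, 0, 0, 5]

```text
clock: 24.98
tool_pos: [0.5511, 0.278, 0.1175]
orientation: [0.231, -3.133, 0.001]
wrist_force: [-3.3, -5.7, 5.0]
grip_width: 0.133
gripper_force: 24.7
```

```bash
python3 -c "
from h import *
st()"
```

```text
t 24.98 jig [ -4.9  88.6 117.5] F jig [-4.06 -5.13  5.  ] yaw y-axis-jig 90.15 tilt [-0.    -0.001 -1.   ] grip 11.4 24.7
```

>>> jog_arm:
  moves: [0, 0, 0, -0.109, 0, -0.076, 5, 0, 0, 0, -0.121, 0, -0.057, 5, 0, 0, 0, -0.128, 0, -0.034, 5, 0, 0, 0, -0.133, 0, -0.011, 5, 0, 0, 0, -0.02, 0, 0, 5, 0, 0, 0, 0, 0, 0, 5]

```text
clock: 25.72
tool_pos: [0.6014, 0.2853, 0.1347]
orientation: [0.231, -3.132, 0.002]
wrist_force: [-2.2, -5.7, 0.8]
grip_width: 0.138
gripper_force: 24.9
```

```bash
python3 -c "
from h import *
st()"
```

```text
t 25.73 jig [ 45.9  88.6 134.7] F jig [-3.02 -5.28  0.83] yaw y-axis-jig 90.18 tilt [-0.001 -0.001 -1.   ] grip 11.7 24.9
```

>>> jog_arm:
  moves: [0, 0, 0, 0, 0, 0, 40, 0, 0, 0, 0, 0, 0, 40, 0, 0, 0, 0, 0, -0.3, 40, 0, 0, 0, 0, 0, -0.4, 40, 0, 0, 0, 0.4, 0.3, -0.3, 40, 0, 0, 0, 0.5, 0.4, 0, 40, 0, 0, 0, 0.5, 0.4, 0, 40, 0, 0, 0, 0, 0, 0, 40]

```text
clock: 26.72
tool_pos: [0.4437, 0.3784, 0.235]
orientation: [0.248, -3.13, -0.007]
wrist_force: [0.6, -0.3, 0.1]
grip_width: 0.47
gripper_force: 0.0
```

```bash
python3 -c "
from h import *
st()
for n in ('side','top'):
  s=manip.snapshot(n);p=jig(pts(s,s['z_map']>0))
  if n=='top':
    cv2.imwrite('pics/f.png',cv2.resize(s['pixels'][130:250,160:370],None,fx=3,fy=3))
    t=p[(p[:,1]<95)&(p[:,1]>-100)&(abs(p[:,0]-15)<20)&(p[:,2]>52)&(p[:,2]<59)]
    print('batten',cv2.minAreaRect(t[:,:2].astype(np.float32)),np.round(np.percentile(t,[1,50,99],axis=0),1).tolist())
  t=p[(p[:,1]<100)&(p[:,1]>80)&(p[:,0]>-60)&(p[:,0]<70)&(p[:,2]>120)&(p[:,2]<165)]
  print(n,'leaf',len(t),np.round(np.percentile(t,[2,50,98],axis=0),1).tolist())"
```

```text
t 26.73 jig [-96.7 203.5 235. ] F jig [ 0.6  -0.37  0.12] yaw y-axis-jig 90.81 tilt [-0.002  0.005 -1.   ] grip 40.1 0.0
side leaf 154 [[25.9, 86.1, 121.1], [35.6, 94.6, 139.8], [45.4, 96.7, 157.3]]
batten ((15.76870346069336, 12.56048583984375), (30.394447326660156, 139.92654418945312), 0.155669704079628) [[1.0, -56.3, 52.3], [15.4, 13.8, 55.5], [30.4, 81.4, 58.5]]
top leaf 66 [[24.3, 83.0, 126.9], [33.0, 88.1, 154.6], [42.5, 94.8, 157.7]]
```

View pics/f.png

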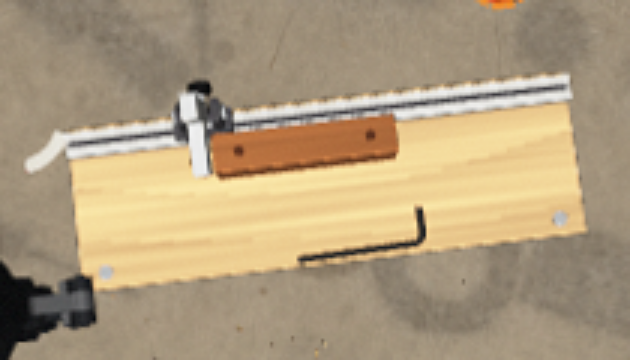

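The batten sits against the fence at the gauge. The leaf leans about 8–10° short of upright, so I'll nudge it up with closed fingers.

>>> jog_arm:
  moves: [0, 0, 0, -0.19, -0.29, 0.05, 0, 0, 0, 0, -0.19, -0.29, 0.05, 0, 0, 0, 0, -0.19, -0.29, 0.05, 0, 0, 0, 0, -0.19, -0.28, 0.05, 0, 0, 0, 0, 0, 0, 0.33, 0, 0, 0, 0, 0, 0, 0.33, 0, 0, 0, 0, 0, 0, 0, 0, 0, 0, 0, 0, 0, 0, 0]

```text
clock: 27.82
tool_pos: [0.5428, 0.2699, 0.1489]
orientation: [-0.229, 3.131, 0.001]
wrist_force: [0.2, -0.2, -0.0]
grip_width: -0.001
gripper_force: 0.0
```

```bash
python3 -c "
from h import *
to([26,88.4,148],90)"
```

```text
t 27.82 jig [-14.2  81.8 148.9] F jig [ 0.12 -0.25 -0.04] yaw y-axis-jig 90.11 tilt [ 0.002  0.001 -1.   ] grip -0.1 0.0
turn [0.0001 0.0006 0.0006] shift in goal axes [-0.4024  0.0661  0.0089] in tool axes now [-0.4025  0.0653  0.0097]
```

>>> jog_arm:
  moves: [0, 0, 0, -0.1, 0.065, 0, 0, 0, 0, 0, -0.1, 0, 0, 0, 0, 0, 0, -0.1, 0, 0, 0, 0, 0, 0, -0.11, 0, 0, 0, 0, 0, 0, 0, 0, 0, 0, 0, 0, 0, 0, 0, 0, 0]

```text
clock: 28.58
tool_pos: [0.581, 0.2824, 0.1477]
orientation: [-0.231, 3.133, -0.0]
wrist_force: [-0.7, -0.3, 0.3]
grip_width: 0.003
gripper_force: 0.0
```

```bash
python3 -c "
from h import *
st()
for n in ('side',):
  s=manip.snapshot(n);p=jig(pts(s,s['z_map']>0))
  for a,b in((100,125),(125,135),(135,165)):
    t=p[(p[:,1]<100)&(p[:,1]>91)&(p[:,0]>-10)&(p[:,0]<70)&(p[:,2]>a)&(p[:,2]<b)]
    print(n,'leaf',len(t),np.round(np.percentile(t,[2,50,98],axis=0),1).tolist())"
```

```text
t 28.57 jig [ 25.3  88.7 147.7] F jig [-0.69 -0.19  0.28] yaw y-axis-jig 90.17 tilt [ 0. -0. -1.] grip 0.3 0.0
side leaf 207 [[0.2, 91.8, 100.8], [31.0, 94.7, 110.5], [54.4, 96.9, 123.6]]
side leaf 38 [[19.1, 91.9, 125.2], [45.6, 94.3, 130.1], [54.8, 97.2, 134.7]]
side leaf 153 [[15.2, 92.5, 135.5], [40.8, 95.1, 147.3], [55.8, 99.7, 163.5]]
```

>>> jog_arm:
  moves: [0, 0, 0, 0.2, 0, 0, 0, 0, 0, 0, 0.3, 0, -0.3, 0, 0, 0, 0, 0, 0, -0.4, 0, 0, 0, 0, 0, 0, 0, 0, 0, 0, 0, 0, 0, 0, 0]

```text
clock: 29.25
tool_pos: [0.5312, 0.275, 0.2177]
orientation: [0.231, -3.133, 0.0]
wrist_force: [0.2, 0.2, -0.3]
grip_width: -0.0
gripper_force: 0.0
```

```bash
python3 -c "
from h import *
st()
s=manip.snapshot('side');p=jig(pts(s,s['z_map']>0))
t=p[(p[:,1]<100)&(p[:,1]>80)&(p[:,0]>10)&(p[:,0]<70)&(p[:,2]>125)&(p[:,2]<165)]
print(len(t),np.round(np.percentile(t,[2,50,98],axis=0),1).tolist())
if len(t)>50 and np.median(t[:,0])>38: print(manip.hand_in())"
```

```text
t 29.25 jig [-25.   88.5 217.7] F jig [ 0.26  0.16 -0.29] yaw y-axis-jig 90.18 tilt [-0. -0. -1.] grip -0.0 0.0
131 [[38.7, 88.0, 126.2], [47.3, 94.6, 143.1], [56.0, 96.9, 156.9]]
the job is handed in; nothing more can be done
None
```

I handed the job in at about 29 s: the leaf went fully down, the batten was pressed on the fence (about 6 N) and the leaf (about 5 N, estimated), and the leaf is back up within a few degrees of upright with the batten left standing at the gauge; the hand-in returned no verdict.

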